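Close, lock and start the bench-top steriliser

TASK

The steriliser on the dental counter is loaded: push its hinged lid fully down, then turn the lock collar clockwise by its side handle until the collar's pointer lines up with the bar-shaped locked mark on the deck, neither short of it nor past it. Do not turn the collar towards locked before the lid is down. Once it is locked, press the round start button right down and let it go, without disturbing the tray, bottle, stamp and pen pot standing around.

Things in the scene. Friction and masses are not known exactly. Their poses are not given: they have to be found in the camera images.
- steriliser: Fixed top-loading steriliser, a white box 430 mm deep (own x from -270, front, to +160, rear), 270 wide (own y +-135), its flat top (deck) 145 mm above the counter. Origin: on the axis of the round chamber, at counter level. Own x points from the front (control strip) to the rear (lid hinge), z up. Its front faces roughly the robot's right (-y of the room); place and yaw vary.
- collar_axis (a point): Point on the vertical turning axis of the lock collar, at the height of the collar's top face (173 mm above the counter). The collar is an aluminium ring of outer diameter 228 mm, inner 186 mm, from 2 to 28 mm above the deck, captive on the chamber mouth.
- collar (a joint): Turn of the lock collar in rad, growing clockwise seen from above: 0 = open stop, about 0.0 to 0.31 = open (lid teeth pass), 0.942 = pointer exactly on the locked mark, 1.16 = end stop past the mark. It turns stiffly (0.45 N m, about 3 N at the handle), stays where it is left and can be pushed back.
- collar_handle (a point): Middle of the black grip of the collar's only handle, a level round bar pointing straight out from the collar, 150 mm from its axis, 24 mm above the deck. Grip: 20 mm in diameter, from 120 to 182 mm from the axis, free on both sides and above, 14 mm clear of the deck. From open to locked it sweeps over the deck in front of the chamber, clear of the start button.
- pointer (a point): Outer end of the collar's pointer, a small black rib 7 mm wide on the rim and top of the collar, 119 mm from the axis and 18 mm above the deck. It stands 70 deg anticlockwise (from above) of the handle.
- lock_mark (a point): The locked mark: a black bar 26 x 6 mm let into the deck, pointing at the collar axis, from 123 to 149 mm from it; this point lies on the bar, 128 mm from the axis. (The other mark, a round black dot of 10 mm on the deck, means open.)
- lid (a joint): Opening angle of the lid in rad: 0 = fully down, starts 0.4 to 0.75, stop at 1.2. The hinge is stiff (0.95 N m against the lid's 0.6 kg): the lid stays at any angle and needs about 2 to 5 N down at its handle to close.
- lid_hinge (a point): Middle of the lid's hinge line, at the rear of the steriliser, 135 mm behind the chamber axis and 179 mm above the counter. The hinge line is parallel to the steriliser's own y; the lid's front rises when it opens. The lid is a steel disc of 162 mm diameter whose flat top lies 2 mm above the hinge line when closed.
- lid_handle (a point): Middle of the lid's black handle bar, parallel to the hinge line, 92 mm long, 18 in diameter. With the lid down it lies 190 mm in front of and 31 mm above the hinge line (29 mm above the lid's flat top), on two posts 72 mm apart. The lid's top is clear for 55 mm behind the bar, towards the hinge; there a small safety valve and the hinge arm begin.
- start (a joint): Travel of the start button in m: 0 = up, 0.006 = right down. It springs back; about 5 N when right down.
- start_top (a point): Centre of the top of the start button, a white round push button of 30 mm diameter in a steel housing, standing on the control strip on the deck, 232 mm in front of the chamber axis. It is pressed straight down.
- tray: Bystander: stainless instrument tray 130 x 200 x 22 mm with a few hand instruments, behind the steriliser. Origin: centre of its underside.
- bottle: Bystander: white bottle, 64 mm in diameter, 170 mm tall, upright. Origin: centre of its underside.
- stamp: Bystander: self-inking office stamp, 46 x 66 x 79 mm, standing. Origin: centre of its underside.
- pen_pot: Bystander: black pen pot 76 mm in diameter, 95 mm tall, with pens to 155 mm. Origin: centre of its underside.

How it is judged:
By the outcome, as a careful person would: the job done as asked, in the order asked, and still so for the second after the job is handed in, with the robot touching nothing.
It also fails if it takes over 56 s, if anything falls off the work surface, if the arm or the gripper's body presses on something with over 40 N, if the wrist force passes 120 N, or if a joint passes its speed limit or range.

ROBOT

A 7-joint arm with a two-finger parallel gripper is mounted at the origin on the work surface. World frame = base frame: x ahead of the robot, y to its left, z up, the work surface at z = 0. Lengths are in m, angles in rad, forces in N, time in s.
With the tool pointing down it reaches from about 0.4 to 0.85 m from the base axis. Payload 10.4 kg.
Tool frame: the origin (TCP) lies where the fingers leave the gripper's body, on its centre line; the fingertips stand 73 mm ahead of it and the grasp point (between the pads) lies 54 mm ahead of it; z points along the fingers, y is the direction in which the jaws open and shut (so a half turn about z gives the same grasp; the last joint's range is limited). The gripper opens to 85 mm and grips with 20 to 120 N. Pads are 22 mm wide; open, the fingers measure 114 mm over their backs; the gripper's body (76 mm by 85 mm) begins 54 mm behind the grasp point. The pads swing forward as they close: fully open they stand 13 mm farther back than shut.
Start: joints at [1.325, 0.332, -0.065, 1.46, 0.022, 1.35, -0.088], TCP at [0.138, -0.61, 0.304] pointing down, gripper open.
Joint ranges: [-2.6, 2.6], [-0.5, 2.12], [-1.47, 1.34], [0.16, 2.42], [-1.27, 4.41], [0.06, 2.06], [-2.6, 2.6]. Speed limits (rad/s): [2.22, 2.22, 2.79, 2.79, 3.14, 3.14, 3.14].

INTERFACE

Orientations are given as a unit quaternion [x, y, z, w].
In Python, from workcell import get_obs, camera, camera_model, hand_in gives the robot as it stands.
- The arm moves only by the shell command python3 -m crank 'ROWS' [FORCE]. ROWS is text: rows parted by semicolons, each of 7 numbers parted by spaces: the shift along the tool's x, y, z in units of 40 mm (1.0 is 40 mm), then the turn, a rotation vector about the tool's x, y, z in units of 8 degrees (1.0 is 8 degrees), then the finger opening in mm, from 0 to 85.4. In form: x y z ax ay az jaw; .... A call has exactly 10 rows; each row shifts and turns the pose as measured when the row begins, along the tool's axes as they then stand; what a row does not reach is not made up. A row lasts 1/10 s, in which the tool goes at most 50 mm and 8.59 degrees, less where a joint would pass 70% of its speed; a pose out of reach is approached as far as the arm can. A call is refused whole if a number of a shift passes 1 or a number of a turn 1, either way. A call with a gripper value outside its range is refused whole. The fingers move at their own pace and stop on an object; FORCE is the grip in N (left out, the last holds). Time passes only in rows, so rows that do not move let the fingers close, or fill a call up. It gives the time, the measured TCP pose, the force and the opening at its end, in the units of the state.
- get_obs(): the state, without advancing time (a new reading comes with each control period).
- camera(name): name is "scene" or "top" or "wrist"; returns (picture, depth): 400x640x3 uint8, red, green, blue; 400x640 float32, m along the optical axis (not along the pixel's ray), 0 where there is no reading.
- camera_model(name): a dict with "fx", "fy", "cx", "cy" (pixels), "position" and "rotation" of the camera in the world; the wrist camera has in their place "hand_eye" (4x4, takes a point from camera to tool coordinates, whose origin is the TCP and whose axes are the flange's). Camera axes: x right, y up, looking along -z (the intrinsics and any distortion apply to the point x, -y, -z); pixel columns grow to the right and rows downward; lengths in m; the calibration is good to about 2 mm. A picture is of the moment at which its call begins: read the wrist's pose just before it. camera_model takes no time and is no camera call.
- hand_in(): hands the job in, once; it reports no verdict.
The state is a dict: "clock": time; "joint_pos": joint angles; "joint_velocities": joint speeds; "tau": joint torques, N m; "position": TCP position; "ee_rot": TCP orientation; "ft_force": force on the tool from outside, world axes, zero at the start; "torque": the same for the moment, N m; "grip_width": opening from 0.0 (shut) to 1.0 (fully open).
Only numpy, scipy, OpenCV 4.12 (cv2) and the standard library are available. Lean on these libraries where they do the work, as an engineer would, in place of code of your own. Each camera call takes 0.05 s, during which the arm holds its last target.

## Working session

There is one attempt and no reset: what is moved stays moved. The work goes in short steps, Python scripts to look and compute and a shell command to move; the robot and the scene stay as the last step left them, time stands still between calls to the robot, and variables do not carry over. Pictures are saved under pics/ and viewed, and the job is handed in when it is done.

```bash
ls; mkdir -p pics; python3 - <<'E'
from workcell import *
import cv2,numpy as np
o=get_obs();print(o)
for n in("scene","top"):
    p,d=camera(n);cv2.imwrite(f"pics/{n}0.png",p[:,:,::-1]);np.save(f"pics/{n}0.npy",d);m=camera_model(n);print(n,m)
print(camera_model("wrist"))
E
```

```text
pics
{'clock': 0.0, 'joint_pos': array([ 1.32539009,  0.33284576, -0.06469314,  1.46097756,  0.02161276,
        1.34989023, -0.08852971]), 'joint_velocities': array([-0.00084889,  0.00095092, -0.00063935, -0.0015271 , -0.00027094,
        0.00113101,  0.00140303]), 'tau': array([ 4.01588632e-04, -6.25440717e+01,  4.94728459e-02, -3.91617107e+01,
        1.63824140e-02,  9.66484426e-03,  9.91041361e-06]), 'position': array([ 0.1380334 , -0.60927523,  0.30311484]), 'ee_rot': array([ 9.93801482e-01,  1.11167022e-01, -1.20086856e-04, -7.02311621e-04]), 'ft_force': array([0.42123068, 1.49263266, 0.13198893]), 'torque': array([-0.00864219, -0.00956329,  0.02684132]), 'grip_width': 1.0009290395023767}
scene {'fx': 496.2613551464019, 'fy': 496.2613551464019, 'cx': 320.49279963781464, 'cy': 190.03017069682286, 'position': array([ 1.38437543, -0.44025411,  0.93902126]), 'rotation': array([0.36587211, 0.20674932, 0.46617142, 0.77850917])}
top {'fx': 439.36031209642215, 'fy': 439.36031209642215, 'cx': 319.2328227570254, 'cy': 198.69805993190923, 'position': array([0.30652757, 0.03823917, 1.53431154]), 'rotation': array([ 0.05640413, -0.06424514, -0.70204358,  0.7069837 ])}
{'fx': 278.2815861373462, 'fy': 278.2815861373462, 'cx': 319.10599274700735, 'cy': 197.29386220413429, 'hand_eye': array([[ 8.15116282e-04,  9.49176957e-01,  3.14741863e-01,
         8.02312607e-02],
       [ 9.99999577e-01, -9.07504833e-04,  1.46998998e-04,
        -7.25830039e-04],
       [ 4.25157823e-04,  3.14741610e-01, -9.49177295e-01,
        -7.10916235e-02],
       [ 0.00000000e+00,  0.00000000e+00,  0.00000000e+00,
         1.00000000e+00]])}
```

View pics/scene0.png

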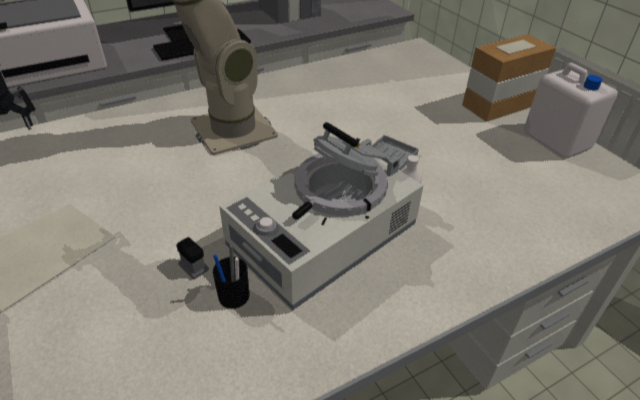

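View pics/top0.png

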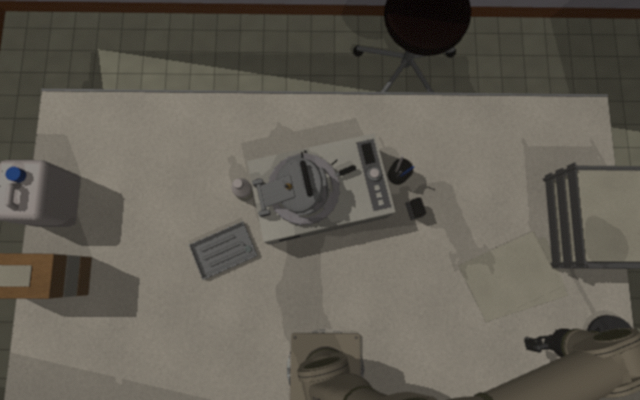

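The overviews show the steriliser near top pixel (320,190), with its front towards -y. The pen pot (400,170) and stamp (416,208) stand in front of it, and the bottle (240,187) and tray (225,250) behind. I'll zoom in on both.

```bash
cat > h.py <<'E'
import numpy as np,cv2
from workcell import *
from scipy.spatial.transform import Rotation as R
def pose(n,o=None):
    m=camera_model(n)
    if n!="wrist": return m,R.from_quat(m["rotation"]).as_matrix(),np.array(m["position"])
    o=o or get_obs();T=np.eye(4);T[:3,:3]=R.from_quat(o["ee_rot"]).as_matrix();T[:3,3]=o["position"]
    X=T@m["hand_eye"];return m,X[:3,:3],X[:3,3]
def ray(mp,u,v):
    m,r,t=mp;return t,r@np.array([(u-m["cx"])/m["fx"],-(v-m["cy"])/m["fy"],-1.])
def onz(mp,u,v,z):
    t,d=ray(mp,u,v);return t+d*(z-t[2])/d[2]
def pt(mp,u,v,d):
    t,dd=ray(mp,u,v);return t+dd*d
def proj(mp,p):
    m,r,t=mp;q=r.T@(np.array(p)-t);return m["cx"]+m["fx"]*q[0]/-q[2],m["cy"]-m["fy"]*q[1]/-q[2]
E
python3 - <<'E'
import cv2
a=cv2.imread("pics/top0.png")[130:260,220:440];cv2.imwrite("pics/topz.png",cv2.resize(a,None,fx=3.6,fy=3.6,interpolation=2))
a=cv2.imread("pics/scene0.png")[110:310,170:430];cv2.imwrite("pics/scenez.png",cv2.resize(a,None,fx=3,fy=3,interpolation=2))
E
```

```text
(no output)
```

View pics/topz.png

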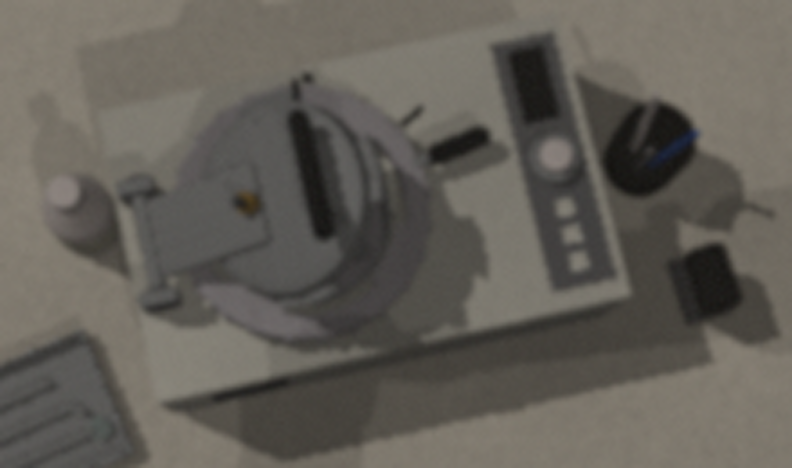

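View pics/scenez.png

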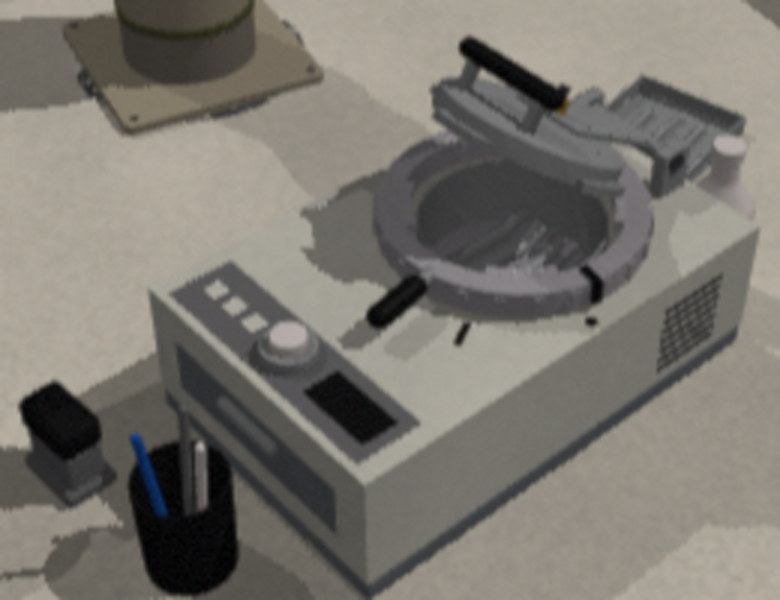

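```bash
cat > fit.py <<'E'
from h import *
from scipy.optimize import least_squares
T=pose("top");S=pose("scene")
t=lambda X,Y:(220+X/3.6,130+Y/3.6)
s=lambda X,Y:(170+X/3,110+Y/3)
for n,a,b in [("FR",t(628,296),s(150,292)),("FF",t(568,25),s(365,482)),("btn",t(556,154),s(289,336)),("handle",t(460,146),s(397,301)),("markbar",t(412,115),s(462,333)),("dot",t(308,76),s(591,322)),("lidhandle",t(312,175),s(513,72))]:
    o1,d1=ray(T,*a);o2,d2=ray(S,*b)
    k=np.linalg.lstsq(np.c_[d1,-d2],o2-o1,rcond=None)[0]
    p,q=o1+k[0]*d1,o2+k[1]*d2
    print(n,((p+q)/2).round(4),"gap",np.linalg.norm(p-q).round(4))
obs=[(T,t(628,296),(-.27,.135)),(S,s(150,292),(-.27,.135)),(T,t(568,25),(-.27,-.135)),(S,s(365,482),(-.27,-.135)),(S,s(758,232),(.16,-.135)),(T,t(165,403),(.16,.135))]
P=[(onz(c,*u,.145)[:2],w) for c,u,w in obs]
def f(v):
    c,sn=np.cos(v[2]),np.sin(v[2]);r=[]
    for p,w in P: r+=[v[0]+c*w[0]-sn*w[1]-p[0],v[1]+sn*w[0]+c*w[1]-p[1]]
    return np.array(r)
r=least_squares(f,[.6,.05,1.6]);print(r.x,np.degrees(r.x[2]));print((f(r.x)*1e3).round(1).reshape(-1,2))
E
python3 fit.py
```

```text
FR [ 0.5061 -0.2176  0.136 ] gap 0.0029
FF [ 0.7604 -0.1607  0.1381] gap 0.0187
btn [ 0.6296 -0.1509  0.1633] gap 0.004
handle [ 0.6357 -0.0644  0.1669] gap 0.0056
markbar [ 0.6692 -0.024   0.1437] gap 0.003
dot [0.7049 0.0706 0.1438] gap 0.0033
lidhandle [0.5787 0.0643 0.3027] gap 0.0064
[0.57703422 0.07134152 1.7939723 ] 102.78704121086439
[[  0.8  -4.5]
 [-11.5  -3.1]
 [ 14.2   6. ]
 [ -1.2  -7.4]
 [ -5.8   2.4]
 [  3.3   6.6]]
```

```bash
python3 -m crank '0.4 -0.3 -1 0 0 0 0;0.9 -0.6 -0.5 0 0 0 0;1 -0.7 -0.2 0 0 0 0;1 -0.7 -0.2 0 0 0 0;1 -0.7 -0.2 0 0 0 0;1 -0.7 -0.2 0 0 0 0;1 -0.7 -0.2 0 0 0 0;1 -0.7 -0.2 0 0 0 0;1 -0.7 -0.2 0 0 0 0;1 -0.7 -0.2 0 0 0 0' 20
```

```text
clock: 1.1
position: [0.4434, -0.2721, 0.4256]
ee_rot: [0.995, 0.104, -0.003, -0.004]
ft_force: [0.5, -1.6, -1.5]
grip_width: -0.0
```

```bash
python3 -m crank '1 -0.7 0 0 0 0 0;1 -0.7 0 0 0 0 0;1 -0.7 0 0 0 0 0;1 -0.7 0 0 0 0 0;1 -0.7 0 0 0 0 0;1 -0.7 0 0 0 0 0;0.7 -0.5 0 0 0 0 0;0.3 -0.2 0 0 0 0 0;0 0 0 0 0 0 0;0 0 0 0 0 0 0'
cat > look.py <<'E'
import sys
from h import *
o=get_obs();print(o["clock"],o["position"].round(4),o["ee_rot"].round(4))
p,d=camera("wrist");n=sys.argv[1];cv2.imwrite(f"pics/{n}.png",p[:,:,::-1]);np.savez(f"pics/{n}.npz",d=d,pos=o["position"],rot=o["ee_rot"])
E
python3 look.py w1
```

```text
clock: 2.1
position: [0.6838, -0.0072, 0.421]
ee_rot: [0.994, 0.107, -0.006, -0.006]
ft_force: [-0.3, 0.1, -0.4]
grip_width: 0.002
2.1 [ 0.6838 -0.0072  0.421 ] [ 0.9942  0.1071 -0.006  -0.0056]
```

View pics/w1.png

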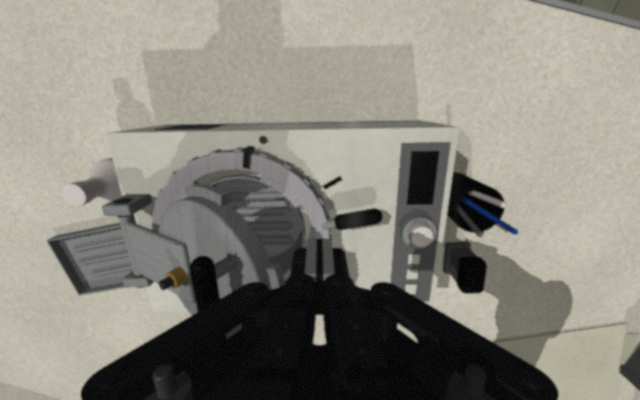

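```bash
python3 - <<'E'
import cv2,numpy as np
a=cv2.imread("pics/w1.png")
cv2.imwrite("pics/w1z.png",cv2.resize(a[115:290,230:470],None,fx=3.2,fy=3.2,interpolation=2))
g=cv2.cvtColor(a,6);m=((g<45)*255).astype(np.uint8)
n,l,s,c=cv2.connectedComponentsWithStats(m)
for i in range(1,n):
    if 10<s[i,4]<3000: 
        r=cv2.minAreaRect(np.argwhere(l==i)[:,::-1].astype(np.float32));print(s[i],c[i].round(1),[np.round(x,1) for x in r])
E
```

```text
[171 125  43   4  79] [191.8 126.7] [array([192. , 126.7]), array([ 2.2, 42.1]), np.float64(88.3)]
[244 147  10  20 117] [247.1 155.7] [array([248.5, 156.5]), array([ 9., 19.]), np.float64(0.0)]
[ 407  151   32   53 1351] [422.2 177.2] [array([422.1, 177.2]), array([26.2, 54.4]), np.float64(6.3)]
[ 448  173   64   58 1966] [472.7 204.3] [array([481.9, 204.1]), array([64.6, 55. ]), np.float64(8.1)]
[325 178  15  10  34] [332.  182.4] [array([332. , 182.4]), array([ 2. , 16.6]), np.float64(60.3)]
[131 197  19  13 105] [140.9 202.8] [array([140.7, 202.9]), array([ 6.7, 20.1]), np.float64(63.4)]
[114 198  17   6  62] [122.8 200.4] [array([122. , 200.4]), array([ 4.3, 16.2]), np.float64(83.7)]
[335 210  47  19 571] [358.3 218.8] [array([358.2, 218.6]), array([13.8, 46.5]), np.float64(80.5)]
[ 52 241  32  51 291] [ 67.5 265. ] [array([ 67.9, 265.7]), array([56.9,  6.3]), np.float64(59.3)]
[ 444  243   42   49 1409] [465.4 266.6] [array([464.5, 267. ]), array([48., 41.]), np.float64(90.0)]
[161 278  12  10  85] [166.8 282.4] [array([167. , 282.5]), array([ 8. , 11.2]), np.float64(63.4)]
```

View pics/w1z.png

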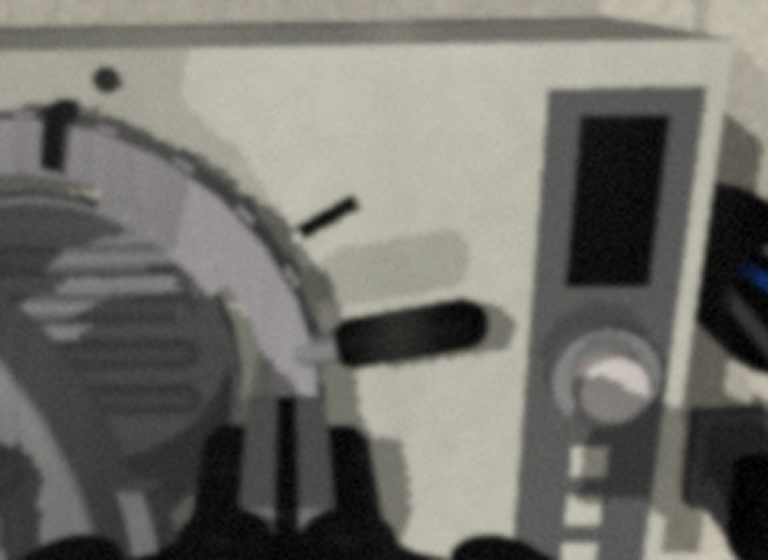

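```bash
cat > m1.py <<'E'
from h import *
z=np.load("pics/w1.npz");W=pose("wrist",{"ee_rot":z["rot"],"position":z["pos"]})
w=lambda X,Y:(230+X/3.2,115+Y/3.2)
D=z["d"]
def sh(n,p,zz):
    q=onz(W,*p,zz);d=D[int(round(p[1])),int(round(p[0]))];print(n,q.round(4),"depthpt",pt(W,*p,d).round(4));return q
m1=sh("mark in",w(303,232),.145);m2=sh("mark out",w(357,203),.145)
dot=sh("dot",w(107,79),.145);c=sh("cornerFF",w(728,40),.145)
b=sh("btn",w(617,388),.165)
h1=sh("hin",w(340,346),.172);h2=sh("hout",w(485,325),.172)
p1=sh("ptr out",w(60,105),.173);p2=sh("ptr in",w(53,168),.173)
sh("lidh",(205,285),.3)
A=np.array([.577,.0713])
for n,v in[("m1",m1),("m2",m2),("h1",h1),("h2",h2),("p1",p1),("p2",p2),("dot",dot),("btn",b)]:
    e=v[:2]-A;print(n,np.hypot(*e).round(4),np.degrees(np.arctan2(e[1],e[0])).round(2))
print("mark dir",np.degrees(np.arctan2(*(m2-m1)[1::-1])),"handle dir",np.degrees(np.arctan2(*(h2-h1)[1::-1])))
E
python3 m1.py
```

```text
mark in [ 0.6605 -0.0154  0.145 ] depthpt [ 0.6613 -0.0152  0.1476]
mark out [ 0.6771 -0.0339  0.145 ] depthpt [ 0.6774 -0.0337  0.1461]
dot [0.7041 0.0717 0.145 ] depthpt [0.7045 0.0713 0.1471]
cornerFF [ 0.7689 -0.1548  0.145 ] depthpt [ 0.7689 -0.155   0.1446]
btn [ 0.6297 -0.1525  0.165 ] depthpt [ 0.6313 -0.1506  0.1688]
hin [ 0.6262 -0.0378  0.172 ] depthpt [ 0.6284 -0.0371  0.177 ]
hout [ 0.6472 -0.0905  0.172 ] depthpt [ 0.6482 -0.0895  0.1749]
ptr out [0.6962 0.0818 0.173 ] depthpt [0.6954 0.0826 0.1692]
ptr in [0.6728 0.0812 0.173 ] depthpt [0.6735 0.0806 0.1756]
lidh [0.6036 0.0733 0.3   ] depthpt [0.6151 0.0687 0.3138]
m1 0.1204 -46.07
m2 0.1452 -46.42
h1 0.1197 -65.72
h2 0.1763 -66.55
p1 0.1196 5.03
p2 0.0963 5.92
dot 0.1271 0.19
btn 0.2299 -76.74
mark dir -48.097811222639166 handle dir -68.31019467586269
```

```bash
cat >> m1.py <<'E'
from scipy.optimize import least_squares
L=[(m1,.123),(m2,.149),(b,.232),(h1,.120),(h2,.182),(p1,.119),(c,.3019)]
r=least_squares(lambda A:[np.hypot(*(v[:2]-A))-k for v,k in L],[.577,.071],loss="soft_l1",f_scale=.002)
A=r.x;print(A,(r.fun*1e3).round(1))
a=lambda v:np.degrees(np.arctan2(*(v[:2]-A)[::-1]))
print("mark",a(m1),a(m2),"ptr",a(p1),a(p2),"handle",a(h1),a(h2),"btn",a(b),"dot",a(dot),"corner",a(c)-26.565)
E
python3 m1.py|tail -2
```

```text
[0.57650109 0.07495494] [ 0.4 -0.8  1.6  3.2 -2.1  0.9 -2.2]
mark -47.08162996269383 -47.25178395603122 ptr 3.267745243827624 3.732199182114832 handle -66.21006217933369 -66.87141149197659 btn -76.8255774888326 dot -1.4493795373064395 corner -76.62195757552789
```

```bash
cat > goto.py <<'E'
# python3 goto.py x y z yawdeg : remaining move in tool units
import sys
from h import *
x,y,z,yaw=map(float,sys.argv[1:5]);o=get_obs();Rc=R.from_quat(o["ee_rot"])
Rd=R.from_euler("z",yaw,degrees=True)*R.from_euler("x",180,degrees=True)
print("shift",(Rc.inv().apply(np.array([x,y,z])-o["position"])/.04).round(2),"turn",((Rc.inv()*Rd).as_rotvec(degrees=True)/8).round(2),"pos",o["position"].round(4),"F",o["ft_force"].round(1),"clk",o["clock"],"grip",round(float(o["grip_width"])*85.4,1))
E
python3 goto.py .5795 .066 .40 13.3
```

```text
shift [-2.15 -2.34  0.58] turn [-0.09  0.08 -0.13] pos [ 0.6836 -0.0075  0.421 ] F [-1.3 -0.  -0.1] clk 2.15 grip -0.2
```

```bash
python3 -m crank '-0.5 -0.6 0 -0.1 0.1 -0.1 0;-0.5 -0.6 0 0 0 0 0;-0.5 -0.6 0 0 0 0 0;-0.5 -0.5 0 0 0 0 0;-0.15 -0.1 0 0 0 0 0;0 0 0.3 0 0 0 0;0 0 0.2 0 0 0 0;0 0 0 0 0 0 0;0 0 0 0 0 0 0;0 0 0 0 0 0 0'
python3 goto.py .5795 .066 .40 13.3; python3 look.py w2;python3 - <<'E'
from h import *
p,d=camera("scene");cv2.imwrite("pics/s2.png",cv2.resize(p[90:290,190:450,::-1],None,fx=3,fy=3))
E
```

```text
clock: 3.15
position: [0.5745, 0.0554, 0.3983]
ee_rot: [0.995, 0.104, 0.002, 0.004]
ft_force: [0.5, -0.2, 0.6]
grip_width: -0.005
shift [ 0.18 -0.23 -0.04] turn [ 0.06 -0.02 -0.17] pos [0.5745 0.0554 0.3983] F [ 0.5 -0.2  0.6] clk 3.15 grip -0.4
3.15 [0.5745 0.0554 0.3983] [0.9946 0.1039 0.0019 0.0043]
```

View pics/s2.png

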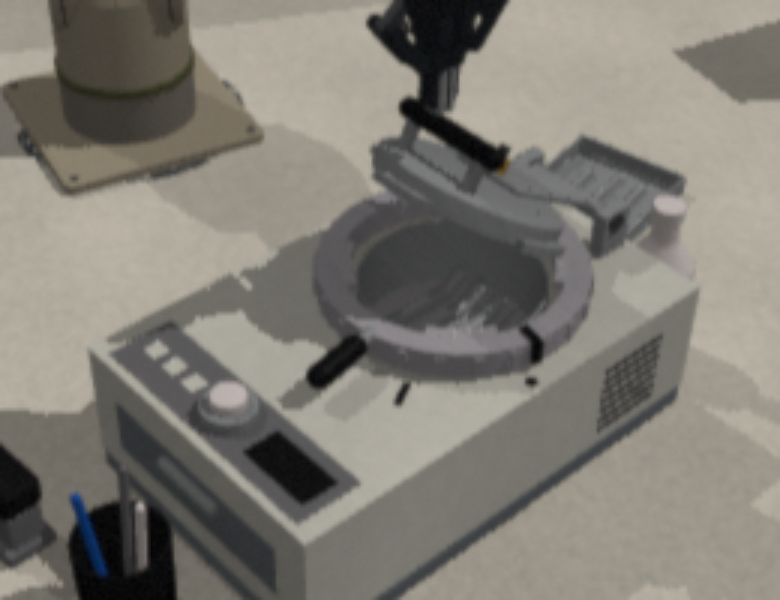

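View pics/w2.png

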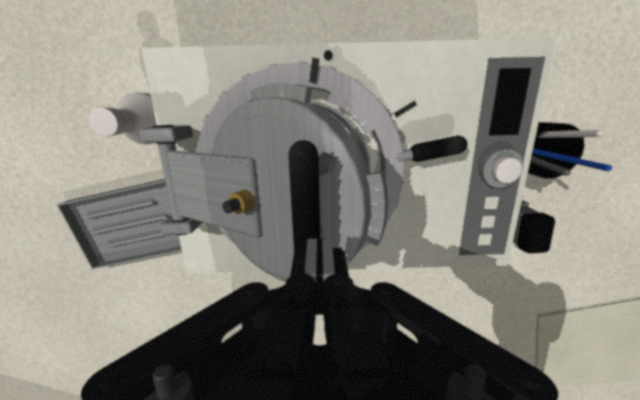

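```bash
python3 -m crank '0.2 -0.3 0 0 0 -0.2 0;0 0 0 0 0 0 0;0 0 0.2 0 0 0 0;0 0 0.15 0 0 0 0;0.0 0.25 0.35 0 0 0 0;0 0.25 0.35 0 0 0 0;0 0.18 0.38 0 0 0 0;0 0.18 0.38 0 0 0 0;0 0.1 0.3 0 0 0 0;0 0 0 0 0 0 0'
python3 goto.py .589 .0215 .292 13.3; python3 look.py w3;python3 - <<'E'
from h import *
p,d=camera("scene");cv2.imwrite("pics/s3.png",cv2.resize(p[90:290,190:450,::-1],None,fx=3,fy=3))
E
```

```text
clock: 4.25
position: [0.5908, 0.0297, 0.3091]
ee_rot: [0.993, 0.119, 0.003, 0.005]
ft_force: [-0.2, -0.3, 0.2]
grip_width: 0.0
shift [-0.09  0.18  0.43] turn [ 0.07 -0.04  0.05] pos [0.5908 0.0297 0.3091] F [-0.2 -0.3  0.2] clk 4.25 grip 0.0
4.25 [0.5908 0.0297 0.3091] [0.9929 0.1192 0.0031 0.0046]
```

View pics/s3.png

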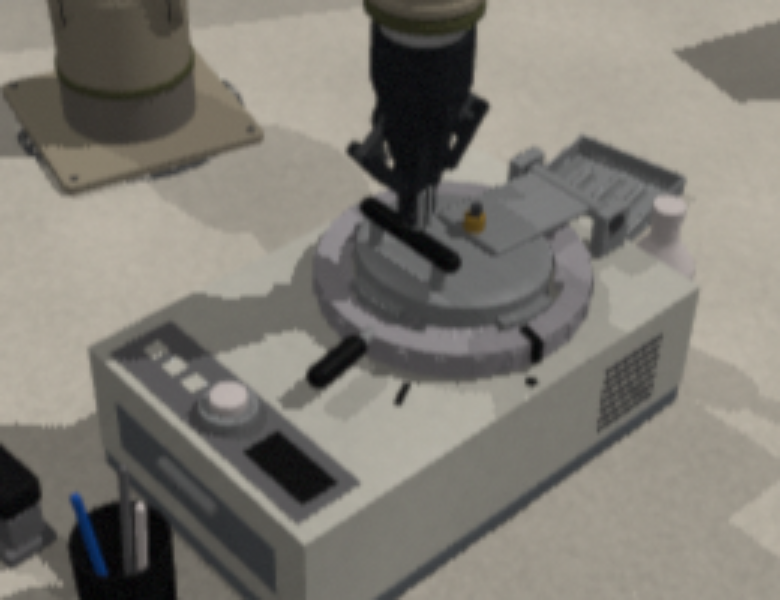

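View pics/w3.png

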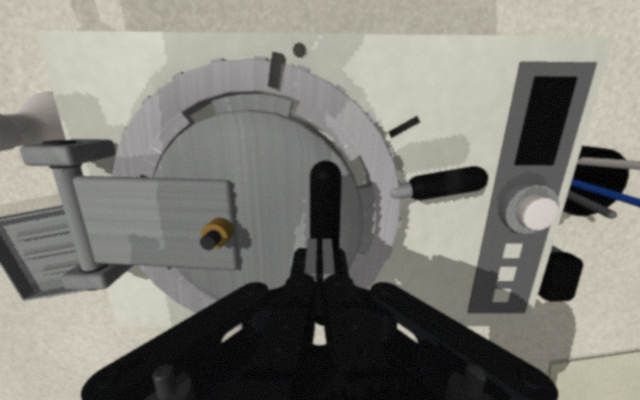

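```bash
python3 -m crank '0 0.08 0.25 0 0 0 0;0 0.05 0.25 0 0 0 0;0 0 0.2 0 0 0 0;0 0 0.2 0 0 0 0;0 0 0.25 0 0 0 0;0 0 0.25 0 0 0 0;0 0 0.25 0 0 0 0;0 0 0.3 0 0 0 0;0 0 0.3 0 0 0 0;0 0 0.3 0 0 0 0'
python3 goto.py .589 .0215 .292 13.3
```

```text
clock: 5.35
position: [0.5916, 0.0286, 0.29]
ee_rot: [0.992, 0.118, 0.023, 0.023]
ft_force: [-55.0, -5.3, 98.2]
grip_width: -0.001
shift [-0.1   0.16 -0.05] turn [ 0.37 -0.29  0.03] pos [0.5916 0.0286 0.29  ] F [-55.   -5.3  98.2] clk 5.35 grip -0.1
```

```bash
python3 -m crank '0 0 -0.3 0 0 0 0;0 0 -0.5 0 0 0 0;0 0 -0.5 0 0 0 0;0 0 -0.8 0.2 -0.2 0 0;0 0 -0.8 0.2 -0.1 0 0;0 0 -0.8 0 0 0 0;0 0 0 0 0 0 0;0 0 0 0 0 0 85;0 0 0 0 0 0 85;0 0 0 0 0 0 85'
python3 goto.py .589 .0215 .40 13.3; python3 look.py w4;python3 - <<'E'
from h import *
p,d=camera("scene");cv2.imwrite("pics/s4.png",cv2.resize(p[90:290,190:450,::-1],None,fx=3,fy=3))
E
```

```text
clock: 6.35
position: [0.5849, 0.0345, 0.4447]
ee_rot: [0.993, 0.12, 0.001, -0.001]
ft_force: [-0.0, 1.1, -0.6]
grip_width: 0.507
shift [0.02 0.34 1.12] turn [-0.02 -0.02  0.05] pos [0.5849 0.0345 0.4447] F [-0.   1.1 -0.6] clk 6.35 grip 43.3
6.35 [0.5849 0.0345 0.4447] [ 0.9928  0.1195  0.001  -0.0013]
```

View pics/s4.png

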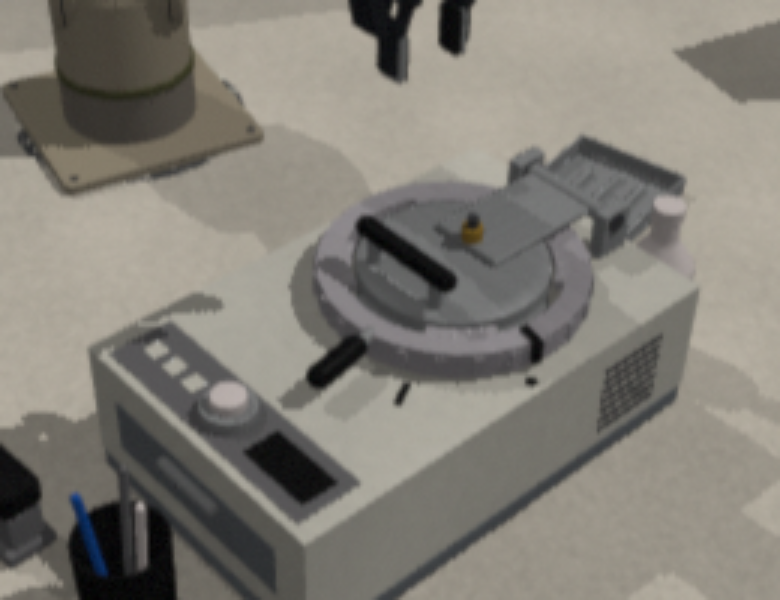

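View pics/w4.png

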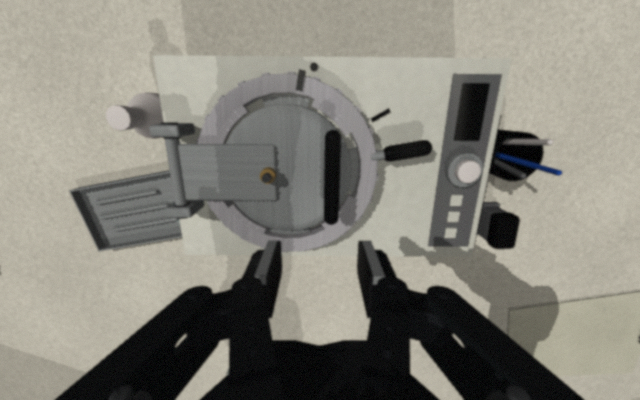

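```bash
python3 - <<'E'
from h import *
z=np.load("pics/w4.npz");W=pose("wrist",{"ee_rot":z["rot"],"position":z["pos"]});D=z["d"]
def b(u,v): return pt(W,u,v,float(np.median(D[v-2:v+3,u-2:u+3]))).round(4)
for n,u,v in [("lid far",280,115),("lid front",348,190),("lid mid",300,150),("lid near",280,215),("bar",332,175),("collar l",214,160),("collar r",370,150),("deck",400,110),("deckrear",170,80),("btn",467,171)]: print(n,b(u,v))
a=cv2.imread("pics/w4.png");cv2.imwrite("pics/w4z.png",cv2.resize(a[50:260,190:500],None,fx=2.58,fy=2.58,interpolation=2))
E
```

```text
lid far [0.6417 0.0963 0.1818]
lid front [ 0.569  -0.0071  0.1648]
lid mid [0.608  0.0651 0.1822]
lid near [0.5202 0.072  0.1822]
bar [0.596  0.0241 0.2199]
collar l [0.573  0.1617 0.1881]
collar r [ 0.6272 -0.0178  0.1741]
deck [ 0.6817 -0.0458  0.1462]
deckrear [0.6478 0.2402 0.1465]
btn [ 0.6306 -0.1463  0.1692]
```

View pics/w4z.png

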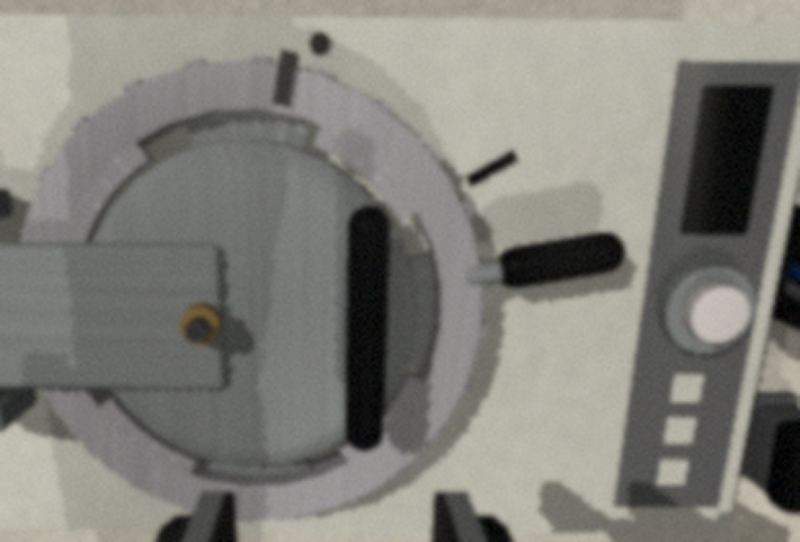

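```bash
python3 - <<'E'
from h import *
from scipy.optimize import least_squares
z=np.load("pics/w4.npz");W=pose("wrist",{"ee_rot":z["rot"],"position":z["pos"]});D=z["d"]
w=lambda X,Y:(190+X/2.58,50+Y/2.58)
g=lambda X,Y,zz:onz(W,*w(X,Y),zz)[:2]
C=np.array([g(x,y,.173) for x,y in[(22,240),(60,150),(130,90),(440,165),(478,250),(482,300),(465,375),(415,450),(340,503),(270,517)]])
r=least_squares(lambda v:np.hypot(*(C-v[:2]).T)-v[2],[.5765,.075,.114]);print("circle",r.x,(r.fun*1e3).round(1))
m1,m2=g(470,181,.145),g(516,154,.145);b=g(722,313,.1685);h1,h2=g(503,268,.174),g(622,247,.174);p1,p2=g(289,53,.173),g(284,104,.173);dot=g(320,43,.145)
print("btn",b,"m1",m1,"h",h1,h2)
for A in (r.x[:2],np.array([.5765,.075])):
    a=lambda v:(np.degrees(np.arctan2(*(v-A)[::-1])).round(2),np.hypot(*(v-A)).round(4))
    print(A,"mark",a(m1),a(m2),"ptr",a(p1),a(p2),"handle",a(h1),a(h2),"btn",a(b),"dot",a(dot))
E
```

```text
circle [0.57730164 0.07574998 0.11235832] [-0.2  0.2 -0.4  0.2  0.8  0.4 -0.9 -1.5  0.9  0.5]
btn [ 0.63097702 -0.15039653] m1 [ 0.66143894 -0.01542855] h [ 0.62698161 -0.03711283] [ 0.64984871 -0.08856743]
[0.57730164 0.07574998] mark (np.float64(-47.3), np.float64(0.1241)) (np.float64(-47.05), np.float64(0.1494)) ptr (np.float64(3.38), np.float64(0.1173)) (np.float64(2.69), np.float64(0.0963)) handle (np.float64(-66.24), np.float64(0.1233)) (np.float64(-66.18), np.float64(0.1796)) btn (np.float64(-76.65), np.float64(0.2324)) dot (np.float64(-1.79), np.float64(0.1274))
[0.5765 0.075 ] mark (np.float64(-46.79), np.float64(0.1241)) (np.float64(-46.63), np.float64(0.1494)) ptr (np.float64(3.72), np.float64(0.1181)) (np.float64(3.11), np.float64(0.0971)) handle (np.float64(-65.76), np.float64(0.123)) (np.float64(-65.85), np.float64(0.1793)) btn (np.float64(-76.41), np.float64(0.2319)) dot (np.float64(-1.45), np.float64(0.1282))
```

```bash
python3 goto.py .6378 -.0615 .30 113.8; python3 -m crank '0 0 0 0 0 -1 50;0 0 0 0 0 -1 50;0 0 0 0 0 -1 50;0 0 0 0 0 -1 50;0 0 0 0 0 -1 50;0 0 0 0 0 -1 50;0 0 0 0 0 -1 50;0 0 0 0 0 -1 50;0 0 0 0 0 -1 50;0 0 0 0 0 -1 50'
python3 goto.py .6378 -.0615 .30 113.8; python3 -c "
from h import *
print(get_obs()['joint_pos'].round(2))"
```

```text
shift [0.71 2.65 3.62] turn [  0.    -0.03 -12.51] pos [0.5849 0.0345 0.4448] F [0.9 0.  0.2] clk 6.45 grip 57.7
clock: 7.45
position: [0.5839, 0.0341, 0.4393]
ee_rot: [0.664, 0.748, -0.001, -0.003]
ft_force: [-0.0, 0.8, 0.5]
grip_width: 0.588
shift [-2.54  1.07  3.47] turn [-0.04 -0.02 -2.12] pos [0.5839 0.0341 0.4393] F [-0.   0.8  0.5] clk 7.45 grip 50.2
[ 0.49  0.31 -0.82  1.29  0.22  1.64 -0.17]
```

```bash
python3 -m crank '0 0 0 0 0 -1 50;0 0 0 0 0 -1 50;-0.6 0.1 0.4 0 0 -0.15 50;-0.7 0.1 0.6 0 0 0 50;-0.8 0.1 0.6 0 0 0 50;-0.6 0 0.6 0 0 0 50;0 0 0.6 0 0 0 50;0 0 0.5 0 0 0 50;0 0 0 0 0 0 50;0 0 0 0 0 0 50'
python3 goto.py .6378 -.0615 .226 113.8; python3 look.py w5;python3 - <<'E'
from h import *
p,d=camera("scene");cv2.imwrite("pics/s5.png",cv2.resize(p[90:290,190:450,::-1],None,fx=3,fy=3))
E
```

```text
clock: 8.45
position: [0.6401, -0.0625, 0.2981]
ee_rot: [0.536, 0.844, -0.002, -0.005]
ft_force: [0.0, 0.1, 0.6]
grip_width: 0.587
shift [ 0.04 -0.03  1.8 ] turn [-0.06 -0.04  0.18] pos [ 0.6401 -0.0625  0.2981] F [0.  0.1 0.6] clk 8.45 grip 50.1
8.45 [ 0.6401 -0.0625  0.2981] [ 0.5358  0.8443 -0.0022 -0.0047]
```

View pics/s5.png

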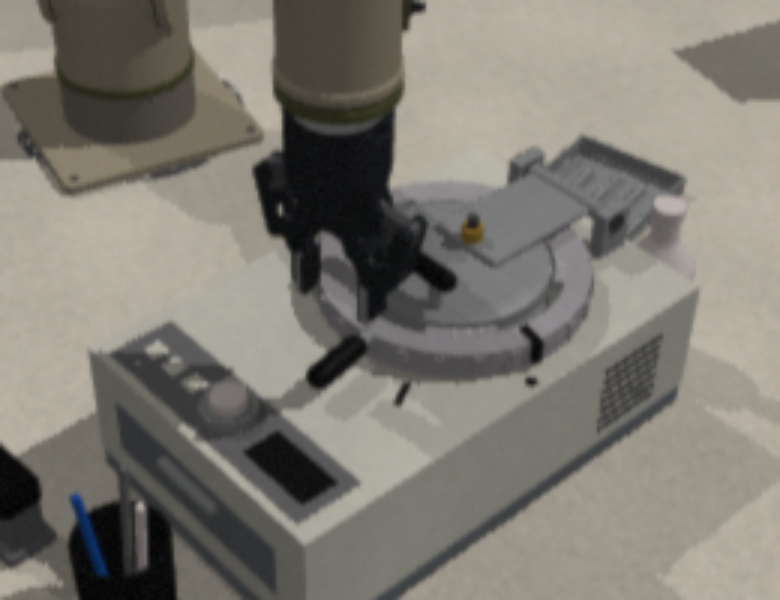

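View pics/w5.png

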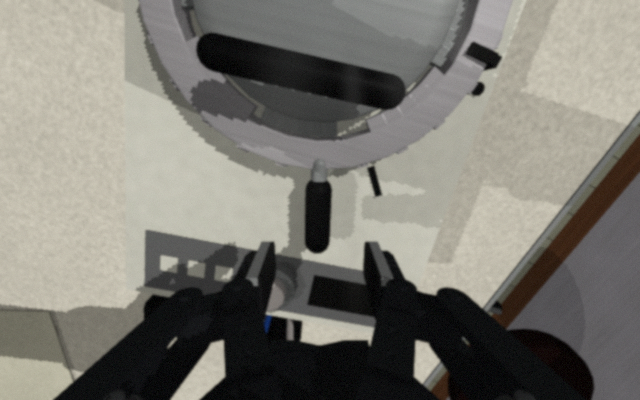

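```bash
python3 -m crank '0 0 0.4 -0.06 -0.04 0.15 50;0 0 0.4 0 0 0 50;0 0 0.4 0 0 0 50;0 0 0.3 0 0 0 50;0 0 0.25 0 0 0 50;0 0 0 0 0 0 50;0 0 0 0 0 0 50;0 0 0 0 0 0 20;0 0 0 0 0 0 20;0 0 0 0 0 0 20' 20
python3 goto.py .6378 -.0615 .226 113.8; python3 look.py w6
```

```text
clock: 9.55
position: [0.6419, -0.0614, 0.2299]
ee_rot: [0.544, 0.839, 0.001, 0.003]
ft_force: [-1.3, -0.5, -2.5]
grip_width: 0.238
shift [ 0.04 -0.09  0.1 ] turn [0.04 0.03 0.04] pos [ 0.6419 -0.0614  0.2299] F [-1.3 -0.5 -2.5] clk 9.55 grip 20.3
9.55 [ 0.6419 -0.0614  0.2299] [0.5436 0.8393 0.001  0.0031]
```

View pics/w6.png

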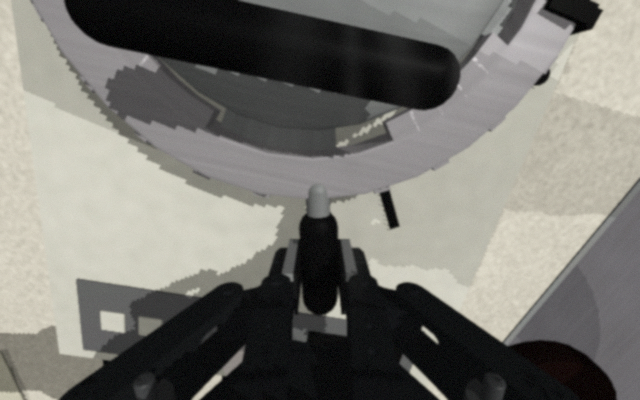

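```bash
python3 -m crank '0.02 -0.2 0 0 0 0.38 20;0.02 -0.3 0 0 0 0.6 20;0.02 -0.4 0 0 0 0.75 20;0.02 -0.4 0 0 0 0.75 20;0.02 -0.4 0 0 0 0.75 20;0.02 -0.4 0 0 0 0.75 20;0.02 -0.4 0 0 0 0.75 20;0.01 -0.2 0 0 0 0.38 20;0 0 0 0 0 0 20;0 0 0 0 0 0 20'
cat > ang.py <<'E'
from h import *
o=get_obs();A=np.array([.5773,.0757]);e=o["position"][:2]-A;x=R.from_quat(o["ee_rot"]).as_matrix()[:,0]
print("tcp ang",np.degrees(np.arctan2(e[1],e[0])).round(2),"r",np.hypot(*e).round(4),"yaw-180",(np.degrees(np.arctan2(x[1],x[0]))-180).round(2),"z",o["position"][2].round(4),"F",o["ft_force"].round(1),"M",o["torque"].round(2),o["clock"])
E
python3 ang.py; python3 look.py w7
```

```text
clock: 10.6
position: [0.5365, -0.0697, 0.2299]
ee_rot: [0.811, 0.585, 0.007, 0.008]
ft_force: [1.0, -0.7, -3.4]
grip_width: 0.233
tcp ang -105.68 r 0.1511 yaw-180 -108.38 z 0.2299 F [ 1.  -0.7 -3.4] M [-0.1   0.03  0.1 ] 10.6
10.6 [ 0.5365 -0.0697  0.2299] [0.8109 0.5851 0.0067 0.0084]
```

View pics/w7.png

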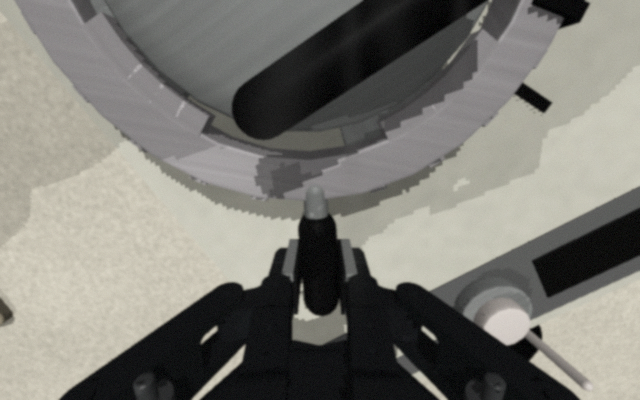

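```bash
python3 - <<'E'
import cv2
a=cv2.imread("pics/w7.png");cv2.imwrite("pics/w7z.png",cv2.resize(a[0:130,480:640],None,fx=4.6,fy=4.6,interpolation=2))
E
```

```text
(no output)
```

View pics/w7z.png

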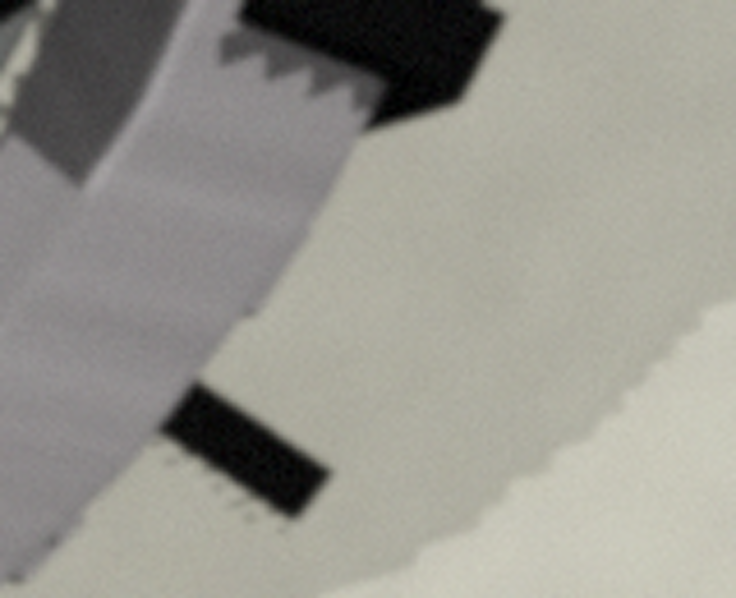

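```bash
python3 -m crank '0.01 -0.2 0 0 0 0.27 20;0.01 -0.2 0 0 0 0.27 20;0 -0.2 0 0 0 0.27 20;0 0 0 0 0 0 20;0 0 0 0 0 0 20;0 0 0 0 0 0 45;0 0 0 0 0 0 45;0 0 0 0 0 0 45;0 0 0 0 0 0 45;0 0 0 0 0 0 45'
python3 ang.py; python3 look.py w8
```

```text
clock: 11.65
position: [0.5195, -0.0624, 0.2309]
ee_rot: [0.841, 0.54, 0.01, 0.01]
ft_force: [-0.2, 0.4, -0.7]
grip_width: 0.522
tcp ang -112.7 r 0.1497 yaw-180 -114.56 z 0.2309 F [-0.2  0.4 -0.7] M [ 0.01 -0.01 -0.03] 11.65
11.65 [ 0.5195 -0.0624  0.2309] [0.8413 0.5404 0.0102 0.0098]
```

View pics/w8.png

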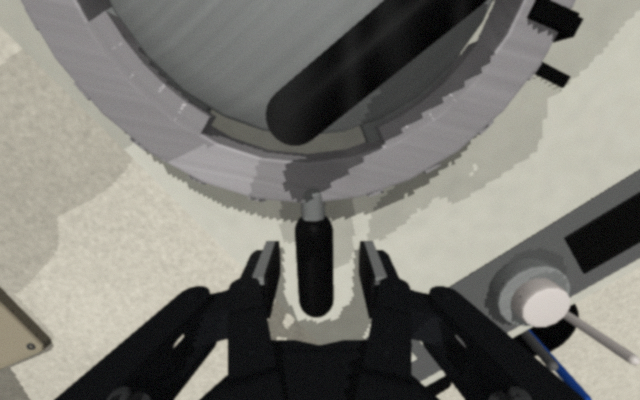

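```bash
python3 goto.py .5195 -.0624 .35 64; python3 -m crank '0 0 -0.3 0 0 0 45;0 0 -0.5 0 0 0 45;0 0 -0.6 0 0 0 45;0 0 -0.6 0 0 0 45;0 0 -0.6 0 0 0 45;0 0 -0.4 0 0 0 45;0 0 -0.2 0 0 0 45;0 0 0 0.1 -0.1 0 45;0 0 0 0 0 0 45;0 0 0 0 0 0 45'
python3 goto.py .5195 -.0624 .231 64; python3 look.py w9;  python3 - <<'E'
import cv2
a=cv2.imread("pics/w9.png");cv2.imwrite("pics/w9z.png",cv2.resize(a[0:240,220:540],None,fx=2.5,fy=2.5,interpolation=2))
E
```

```text
shift [ 0.02  0.08 -2.98] turn [ 0.2  -0.05  0.18] pos [ 0.5195 -0.0625  0.2309] F [ 0.  -0.2 -0.7] clk 11.7 grip 44.8
clock: 12.7
position: [0.515, -0.0608, 0.3686]
ee_rot: [0.841, 0.541, 0.0, 0.008]
ft_force: [0.3, 0.4, 0.5]
grip_width: 0.527
shift [0.04 0.07 3.44] turn [0.1  0.06 0.19] pos [ 0.515  -0.0608  0.3686] F [0.3 0.4 0.5] clk 12.7 grip 45.0
12.7 [ 0.515  -0.0608  0.3686] [8.408e-01 5.412e-01 3.000e-04 8.000e-03]
```

View pics/w9z.png

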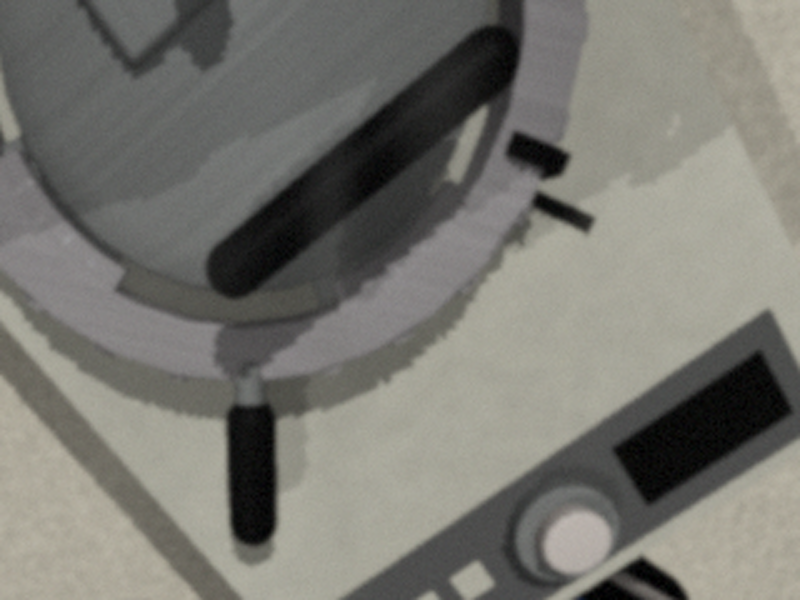

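```bash
cat > m9.py <<'E'
import sys
from h import *
def W_(n):
    z=np.load(f"pics/{n}.npz");return pose("wrist",{"ee_rot":z["rot"],"position":z["pos"]})
A=np.array([.5773,.0757])
def rep(n,f,items):
    W=W_(n)
    for k,x,y,zz in items:
        e=onz(W,*f(x,y),zz)[:2];v=e-A;print(k,e.round(4),np.degrees(np.arctan2(v[1],v[0])).round(2),np.hypot(*v).round(4))
if __name__=="__main__":
    rep("w9",lambda X,Y:(220+X/2.5,Y/2.5),[("m1",537,202,.145),("m2",591,226,.145),("h1",251,405,.172),("h2",254,541,.172),("p in",512,145,.174),("p out",558,163,.173),("btn",578,541,.1685)])
E
python3 m9.py
```

```text
m1 [ 0.6626 -0.0159] -47.03 0.1251
m2 [ 0.6797 -0.0333] -46.79 0.1496
h1 [ 0.5289 -0.0375] -113.15 0.1231
h2 [ 0.5065 -0.0901] -113.13 0.1803
p in [0.6486 0.0083] -43.4 0.0981
p out [ 0.662  -0.0038] -43.21 0.1162
btn [ 0.6307 -0.149 ] -76.63 0.231
```

```bash
python3 -m crank '0.04 0.05 0.3 0.1 0.06 0.1 45;0 0 0.5 0 0 0 45;0 0 0.6 0 0 0 45;0 0 0.6 0 0 0 45;0 0 0.6 0 0 0 45;0 0 0.5 0 0 0 45;0 0 0.35 0 0 0 45;0 0 0 0 0 0 45;0 0 0 0 0 0 45;0 0 0 0 0 0 45'
python3 goto.py .5183 -.0622 .229 66.5;python3 ang.py
```

```text
clock: 13.75
position: [0.5156, -0.0599, 0.2158]
ee_rot: [0.847, 0.532, -0.002, -0.007]
ft_force: [-6.2, -1.3, 13.4]
grip_width: 0.529
shift [-0.02  0.08 -0.33] turn [-0.1  -0.03 -0.28] pos [ 0.5156 -0.0599  0.2158] F [-6.2 -1.3 13.4] clk 13.75 grip 45.2
tcp ang -114.48 r 0.149 yaw-180 -115.76 z 0.2158 F [-6.2 -1.3 13.4] M [-0.14  0.96 -0.05] 13.75
```

```bash
python3 -m crank '0 0.06 -0.33 0 0 -0.2 45;0 0 0 -0.1 0 0 45;0 0 0 0 0 0 45;0 0 0 0 0 0 20;0 0 0 0 0 0 20;0 0 0 0 0 0 20;0 0 0 0 0 0 20;0 0 0 0 0 0 20;0 0 0 0 0 0 20;0 0 0 0 0 0 20' 20
python3 goto.py .5183 -.0622 .229 66.5;python3 ang.py
```

```text
clock: 14.75
position: [0.5166, -0.0612, 0.2244]
ee_rot: [0.84, 0.542, 0.001, -0.003]
ft_force: [1.2, -0.8, 0.3]
grip_width: 0.234
shift [-0.    0.05 -0.12] turn [-0.04 -0.03 -0.11] pos [ 0.5166 -0.0612  0.2244] F [ 1.2 -0.8  0.3] clk 14.75 grip 20.0
tcp ang -113.91 r 0.1498 yaw-180 -114.38 z 0.2244 F [ 1.2 -0.8  0.3] M [-0.13 -0.15  0.05] 14.75
```

```bash
python3 -m crank '0 -0.12 0 0 0 0.15 20;0 -0.12 0 0 0 0.15 20;0 0 0 0 0 0 20;0 0 0 0 0 0 20;0 0 0 0 0 0 20;0 0 0 0 0 0 45;0 0 0 0 0 0 45;0 0 0 0 0 0 45;0 0 0 0 0 0 45;0 0 0 0 0 0 45' 20
python3 ang.py;python3 goto.py .5183 -.0622 .36 66.5;python3 look.py w10
```

```text
clock: 15.75
position: [0.5063, -0.0564, 0.2239]
ee_rot: [0.853, 0.523, -0.0, -0.004]
ft_force: [0.6, -0.8, -0.4]
grip_width: 0.526
tcp ang -118.25 r 0.15 yaw-180 -116.98 z 0.2239 F [ 0.6 -0.8 -0.4] M [-0.05  0.02 -0.01] 15.75
shift [ 0.02  0.31 -3.41] turn [-0.05 -0.03 -0.44] pos [ 0.5063 -0.0564  0.2239] F [ 0.6 -0.8 -0.4] clk 15.75 grip 44.9
15.75 [ 0.5063 -0.0564  0.2239] [ 8.526e-01  5.226e-01 -4.000e-04 -4.000e-03]
```

View pics/w10.png

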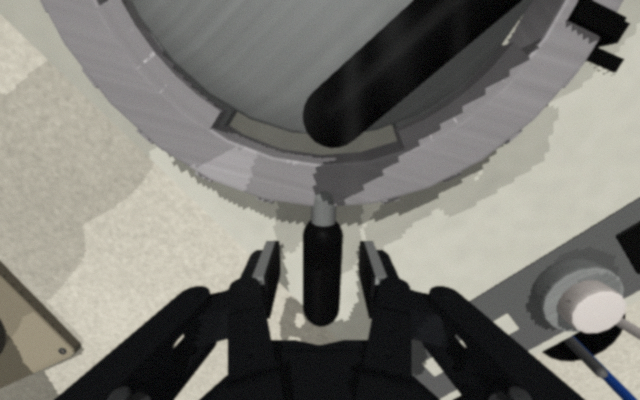

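```bash
python3 -m crank '0 0 -0.3 0 0 0 45;0 0 -0.5 0 0 0 45;0 0 -0.6 0 0 0 45;0 0 -0.6 0 0 0 45;0 0 -0.6 0 0 0 45;0 0 -0.4 0 0 0 45;0 0 -0.2 0 0 0 45;0 0 0 -0.05 0 0 45;0 0 0 0 0 0 45;0 0 0 0 0 0 45'
python3 look.py w11;  python3 - <<'E'
import cv2
a=cv2.imread("pics/w11.png");cv2.imwrite("pics/w11z.png",cv2.resize(a[0:240,260:580],None,fx=2.5,fy=2.5,interpolation=2))
E
```

```text
clock: 16.8
position: [0.5062, -0.0564, 0.3615]
ee_rot: [0.852, 0.523, 0.002, -0.001]
ft_force: [0.4, 0.3, 0.6]
grip_width: 0.526
16.8 [ 0.5062 -0.0564  0.3615] [ 8.521e-01  5.234e-01  2.100e-03 -6.000e-04]
```

View pics/w11z.png

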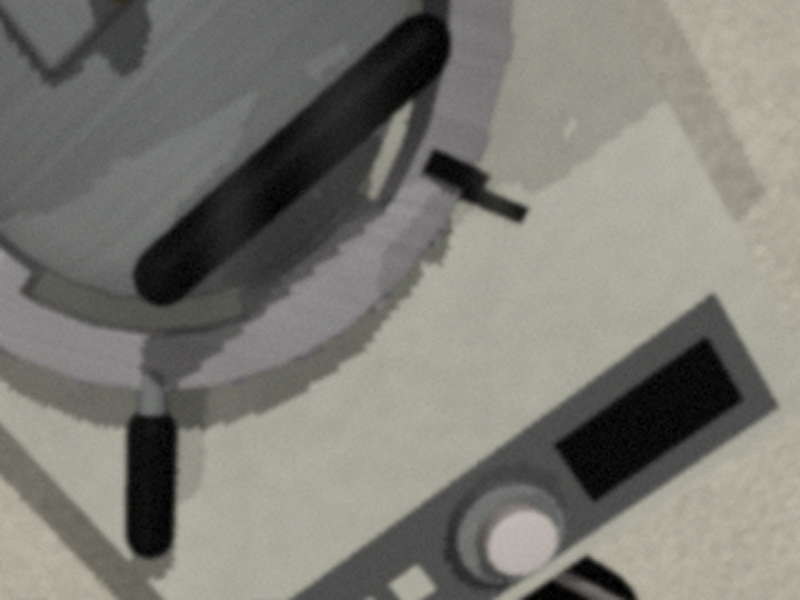

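```bash
python3 - <<'E'
from m9 import *
rep("w11",lambda X,Y:(260+X/2.5,Y/2.5),[("m1",480,194,.145),("m2",524,214,.145),("h1",152,418,.172),("h2",150,555,.172),("p in",430,162,.174),("p out",480,185,.173),("btn",520,541,.1685)])
W=W_("w11")
A3=lambda r,a,z:proj(W,[A[0]+r*np.cos(np.radians(a)),A[1]+r*np.sin(np.radians(a)),z])
for a in(-47,-46,-48):
  print(a,[(np.round((A3(r,a,z)[0]-260)*2.5),np.round(A3(r,a,z)[1]*2.5)) for r,z in((.098,.174),(.119,.173),(.126,.145),(.149,.145))])
E
```

```text
m1 [ 0.6671 -0.018 ] -46.23 0.1298
m2 [ 0.68   -0.0325] -46.5 0.1491
h1 [ 0.5186 -0.0339] -118.18 0.1243
h2 [ 0.4924 -0.084 ] -117.99 0.1809
p in [0.6425 0.0027] -48.23 0.0979
p out [ 0.6558 -0.0119] -48.15 0.1177
btn [ 0.6297 -0.1483] -76.84 0.2301
-47 [(np.float64(433.0), np.float64(156.0)), (np.float64(487.0), np.float64(179.0)), (np.float64(469.0), np.float64(195.0)), (np.float64(522.0), np.float64(217.0))]
-46 [(np.float64(436.0), np.float64(150.0)), (np.float64(490.0), np.float64(173.0)), (np.float64(472.0), np.float64(189.0)), (np.float64(525.0), np.float64(210.0))]
-48 [(np.float64(431.0), np.float64(161.0)), (np.float64(484.0), np.float64(186.0)), (np.float64(466.0), np.float64(201.0)), (np.float64(519.0), np.float64(224.0))]
```

```bash
python3 -m crank '0.05 0.4 0 0 0 0 45;0.1 0.7 0 0 0 0 45;0.1 0.8 0 0 0 0 45;0.1 0.8 0 0 0 0 45;0.1 0.7 0 0 0 0 45;0.03 0.4 0 0 0 0 45;0 0.1 0 0 0 0 45;0 0 0 0 0 0 45;0 0 0 0 0 0 45;0 0 0 0 0 0 45'
python3 look.py w12;  python3 - <<'E'
from h import *
a=cv2.imread("pics/w12.png")
z=np.load("pics/w12.npz");W=pose("wrist",{"ee_rot":z["rot"],"position":z["pos"]});print("cam",W[2])
u,v=map(int,proj(W,[.66,-.01,.16]));print(u,v)
u0,v0=max(0,u-90),max(0,v-70);print(u0,v0)
cv2.imwrite("pics/w12z.png",cv2.resize(a[v0:v0+140,u0:u0+180],None,fx=4.2,fy=4.2,interpolation=2))
E
```

```text
clock: 17.85
position: [0.6565, -0.1111, 0.3529]
ee_rot: [0.852, 0.524, -0.003, -0.004]
ft_force: [-0.1, 0.4, -1.2]
grip_width: 0.529
17.85 [ 0.6565 -0.1111  0.3529] [ 0.852   0.5235 -0.0031 -0.004 ]
cam [ 0.69278401 -0.03848255  0.42387759]
274 92
184 22
```

View pics/w12z.png

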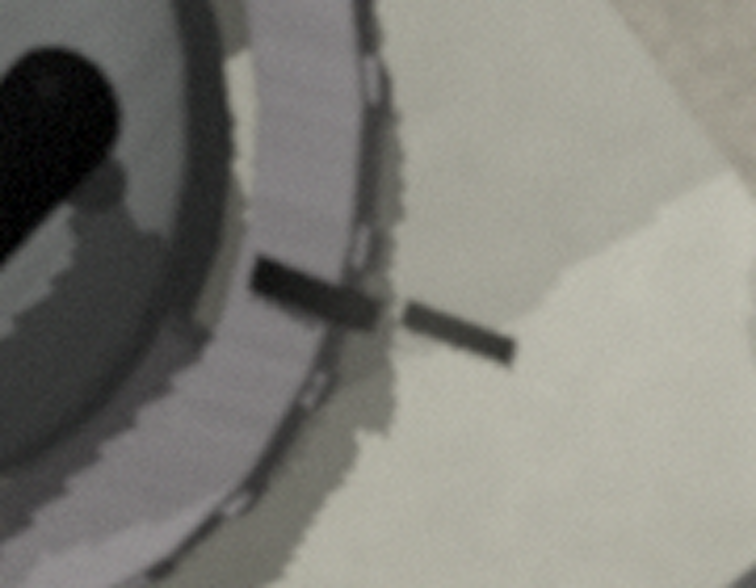

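```bash
python3 - <<'E'
from m9 import *
for A_ in ([.5773,.0757],[.5765,.075],[.5773,.074]):
    import m9; m9.A=np.array(A_);print(A_)
    rep("w12",lambda X,Y:(184+X/4.2,22+Y/4.2),[("m1",408,315,.145),("m2",513,351,.145),("p in",257,275,.174),("p out",372,313,.174)])
E
```

```text
[0.5773, 0.0757]
m1 [ 0.6615 -0.0149] -47.12 0.1237
m2 [ 0.679  -0.0324] -46.76 0.1484
p in [0.6415 0.0028] -48.65 0.0971
p out [ 0.6584 -0.0138] -47.8 0.1208
[0.5765, 0.075]
m1 [ 0.6615 -0.0149] -46.63 0.1237
m2 [ 0.679  -0.0324] -46.35 0.1484
p in [0.6415 0.0028] -48.02 0.0971
p out [ 0.6584 -0.0138] -47.3 0.1208
[0.5773, 0.074]
m1 [ 0.6615 -0.0149] -46.58 0.1224
m2 [ 0.679  -0.0324] -46.3 0.1472
p in [0.6415 0.0028] -47.98 0.0958
p out [ 0.6584 -0.0138] -47.26 0.1195
```

```bash
python3 -m crank '0 -0.4 0 0 0 0 45;-0.1 -0.7 0 0 0 0 45;-0.1 -0.8 0 0 0 0 45;-0.1 -0.8 0 0 0 0 45;-0.1 -0.7 0 0 0 0 45;0 -0.2 0 0 0 0 45;0 0 0.4 0 0 0 45;0 0 0.4 0 0 0 45;0 0 0 0 0 0 45;0 0 0 0 0 0 45'
python3 goto.py .5098 -.0583 .226 63.2;python3 ang.py
```

```text
clock: 18.9
position: [0.5127, -0.0569, 0.325]
ee_rot: [0.852, 0.523, -0.002, 0.002]
ft_force: [0.1, 0.1, 0.4]
grip_width: 0.526
shift [-0.05 -0.05  2.48] turn [ 0.    0.04 -0.01] pos [ 0.5127 -0.0569  0.325 ] F [0.1 0.1 0.4] clk 18.9 grip 44.9
tcp ang -115.99 r 0.1475 yaw-180 -116.91 z 0.325 F [0.1 0.1 0.4] M [ 0.04 -0.02 -0.02] 18.9
```

```bash
python3 -m crank '-0.05 -0.05 0.4 0 0 0 45;0 0 0.5 0 0 0 45;0 0 0.5 0 0 0 45;0 0 0.4 0 0 0 45;0 0 0.3 0 0 0 45;0 0 0.1 0 0 0 45;0 0 0 0 0 0 45;0 0 0 0 0 0 45;0 0 0 0 0 0 45;0 0 0 0 0 0 45'
python3 goto.py .5098 -.0583 .226 63.2;python3 ang.py
```

```text
clock: 19.9
position: [0.5146, -0.0586, 0.2418]
ee_rot: [0.852, 0.523, 0.002, 0.005]
ft_force: [-0.2, -0.9, -0.2]
grip_width: 0.523
shift [-0.05 -0.11  0.39] turn [ 0.07  0.01 -0.02] pos [ 0.5146 -0.0586  0.2418] F [-0.2 -0.9 -0.2] clk 19.9 grip 44.7
tcp ang -115.04 r 0.1482 yaw-180 -116.95 z 0.2418 F [-0.2 -0.9 -0.2] M [ 0.04 -0.03 -0.02] 19.9
```

```bash
python3 -m crank '-0.05 -0.12 0.2 0.07 0 0 45;0 0 0.15 0 0 0 45;0 0 0 0 0 0 45;0 0 0 0 0 0 45;0 0 0 0 0 0 45;0 0 0 0 0 0 45;0 0 0 0 0 0 45;0 0 0 0 0 0 45;0 0 0 0 0 0 45;0 0 0 0 0 0 45'
python3 goto.py .5098 -.0583 .226 63.2;python3 ang.py
```

```text
clock: 20.9
position: [0.5092, -0.0583, 0.2273]
ee_rot: [0.852, 0.523, -0.001, 0.001]
ft_force: [-0.2, 0.6, -0.3]
grip_width: 0.525
shift [0.01 0.01 0.03] turn [ 0.01  0.01 -0.02] pos [ 0.5092 -0.0583  0.2273] F [-0.2  0.6 -0.3] clk 20.9 grip 44.8
tcp ang -116.93 r 0.1503 yaw-180 -116.96 z 0.2273 F [-0.2  0.6 -0.3] M [-0.01 -0.03  0.05] 20.9
```

```bash
python3 -m crank '0 0.01 0 0 0 0 20;0 0 0 0 0 0 20;0 0 0 0 0 0 20;0 0 0 0 0 0 20;0 0 0 0 0 0 20;0 0 0 0 0 0 20;0 0 0 0 0 0 45;0 0 0 0 0 0 45;0 0 0 0 0 0 45;0 0 0 0 0 0 45' 20
python3 ang.py
python3 -m crank '0 0 -0.3 0 0 0 45;0 0 -0.5 0 0 0 45;0 0 -0.6 0 0 0 45;0 0 -0.6 0 0 0 45;0 0 -0.6 0 0 0 45;0 0.3 -0.4 0 0 0 0;0.1 0.7 -0.1 0 0 0 0;0.1 0.8 0 0 0 0 0;0.1 0.8 0 0 0 0 0;0.1 0.7 0 0 0 0 0'
python3 look.py w13;  python3 - <<'E'
from h import *
a=cv2.imread("pics/w13.png")
z=np.load("pics/w13.npz");W=pose("wrist",{"ee_rot":z["rot"],"position":z["pos"]});print("cam",W[2])
u,v=map(int,proj(W,[.66,-.01,.16]));print(u,v)
u0,v0=max(0,u-90),max(0,v-70);print(u0,v0)
cv2.imwrite("pics/w13z.png",cv2.resize(a[v0:v0+140,u0:u0+180],None,fx=4.2,fy=4.2,interpolation=2))
E
```

```text
clock: 21.9
position: [0.5096, -0.0585, 0.2273]
ee_rot: [0.852, 0.523, -0.001, 0.001]
ft_force: [0.4, 0.1, 0.3]
grip_width: 0.527
tcp ang -116.79 r 0.1503 yaw-180 -116.96 z 0.2273 F [0.4 0.1 0.3] M [ 0.01 -0.02  0.01] 21.9
clock: 22.9
position: [0.6366, -0.1037, 0.3682]
ee_rot: [0.852, 0.523, 0.002, 0.005]
ft_force: [-0.7, -0.8, 0.5]
grip_width: -0.001
22.9 [ 0.6366 -0.1037  0.3682] [0.8522 0.5232 0.0016 0.0047]
cam [ 0.6717147  -0.03038125  0.43908   ]
295 89
205 19
```

View pics/w13z.png

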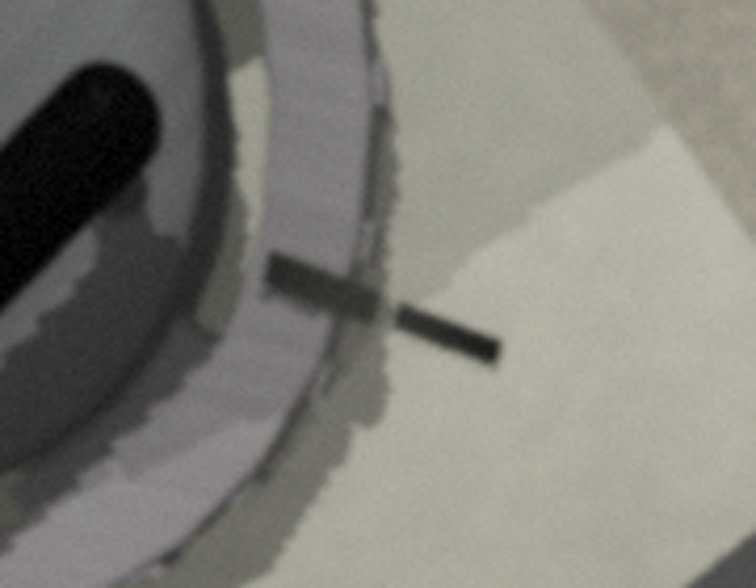

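View pics/w13.png

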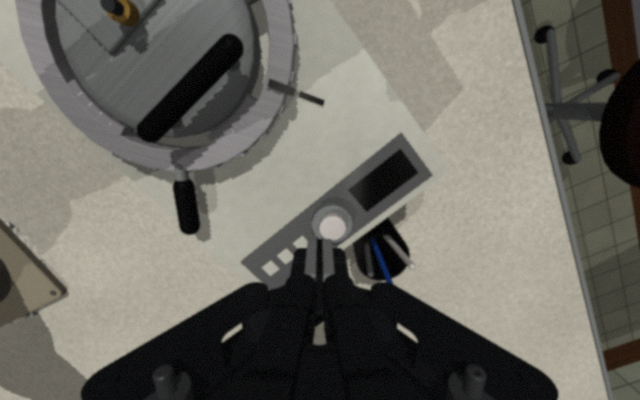

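```bash
python3 goto.py .6305 -.1503 .262 63.2; python3 -m crank '-1 0.3 0.4 0.05 0.03 0 0;-0.2 0.4 0.5 0 0 0 0;0 0 0.5 0 0 0 0;0 0 0.5 0 0 0 0;0 0 0.4 0 0 0 0;0 0 0 0 0 0 0;0 0 0 0 0 0 0;0 0 0 0 0 0 0;0 0 0 0 0 0 0;0 0 0 0 0 0 0'; python3 goto.py .6305 -.1503 .24 63.2
```

```text
shift [-1.09  0.3   2.62] turn [ 0.07  0.01 -0.03] pos [ 0.6389 -0.1056  0.3667] F [-3.6 -2.2 -2.7] clk 22.95 grip -0.1
clock: 23.95
position: [0.6456, -0.1632, 0.2798]
ee_rot: [0.853, 0.523, 0.005, 0.002]
ft_force: [-0.3, -0.6, -0.5]
grip_width: 0.0
shift [ 0.11 -0.49  0.99] turn [ 0.06 -0.05 -0.02] pos [ 0.6456 -0.1632  0.2798] F [-0.3 -0.6 -0.5] clk 23.95 grip 0.0
```

```bash
python3 -m crank '0.1 -0.3 0 0.06 -0.05 0 0;0 -0.2 0 0 0 0 0;0 0 0 0 0 0 0;0 0 0.3 0 0 0 0;0 0 0.3 0 0 0 0;0 0 0 0 0 0 0;0 0 0 0 0 0 0;0 0 0 0 0 0 0;0 0 0 0 0 0 0;0 0 0 0 0 0 0'; python3 goto.py .6305 -.1503 .24 63.2;python3 look.py w14;python3 - <<'E'
from h import *
p,d=camera("scene");cv2.imwrite("pics/s14.png",cv2.resize(p[140:300,170:380,::-1],None,fx=3.7,fy=3.7,interpolation=2))
E
```

```text
clock: 24.95
position: [0.6281, -0.1492, 0.2539]
ee_rot: [0.852, 0.523, -0.0, -0.0]
ft_force: [-0.3, -0.5, 0.5]
grip_width: -0.002
shift [0.   0.07 0.35] turn [-0.    0.   -0.02] pos [ 0.6281 -0.1492  0.2539] F [-0.3 -0.5  0.5] clk 24.95 grip -0.2
24.95 [ 0.6281 -0.1492  0.2539] [ 8.525e-01  5.228e-01 -3.000e-04 -2.000e-04]
```

View pics/s14.png

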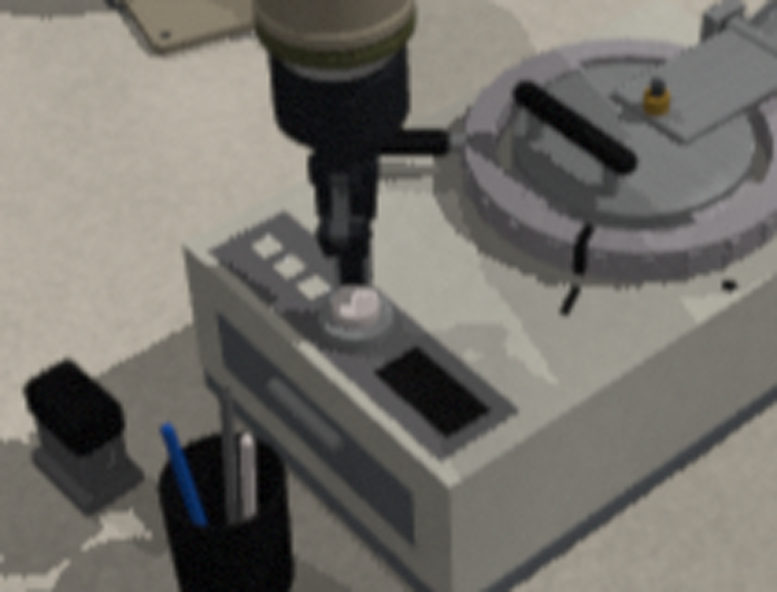

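View pics/w14.png

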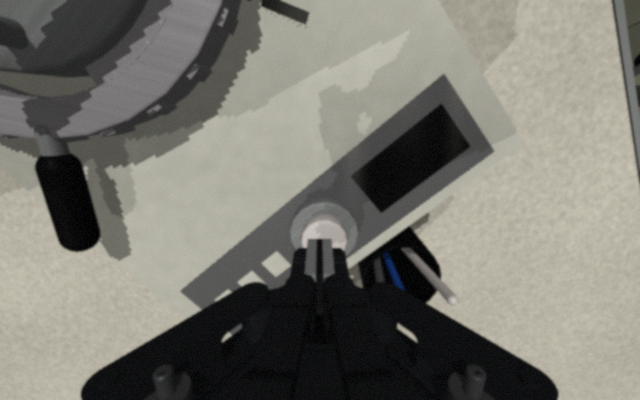

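```bash
python3 -m crank '0 0.07 0.1 0 0 0 0;0 0 0.1 0 0 0 0;0 0 0.1 0 0 0 0;0 0 0.1 0 0 0 0;0 0 0 0 0 0 0;0 0 0 0 0 0 0;0 0 0 0 0 0 0;0 0 0 0 0 0 0;0 0 0 0 0 0 0;0 0 0 0 0 0 0'; python3 goto.py .6305 -.1503 .234 63.2
```

```text
clock: 26.05
position: [0.6312, -0.1506, 0.2382]
ee_rot: [0.852, 0.523, 0.0, 0.001]
ft_force: [-1.5, 0.7, 2.9]
grip_width: 0.001
shift [-0.   -0.02  0.1 ] turn [ 0.01  0.   -0.02] pos [ 0.6312 -0.1506  0.2382] F [-1.5  0.7  2.9] clk 26.05 grip 0.1
```

```bash
python3 -m crank '0 0 0.06 0 0 0 0;0 0 0.06 0 0 0 0;0 0 0.04 0 0 0 0;0 0 0 0 0 0 0;0 0 0 0 0 0 0;0 0 0 0 0 0 0;0 0 0 0 0 0 0;0 0 0 0 0 0 0;0 0 0 0 0 0 0;0 0 0 0 0 0 0'; python3 goto.py .6305 -.1503 .234 63.2
```

```text
clock: 27.05
position: [0.6312, -0.1505, 0.2352]
ee_rot: [0.853, 0.523, 0.0, 0.002]
ft_force: [-1.2, 1.1, 4.2]
grip_width: 0.003
shift [-0.   -0.02  0.03] turn [ 0.03  0.01 -0.02] pos [ 0.6312 -0.1505  0.2352] F [-1.2  1.1  4.2] clk 27.05 grip 0.3
```

```bash
python3 -m crank '0 0 0.05 0 0 0 0;0 0 0.05 0 0 0 0;0 0 0.05 0 0 0 0;0 0 0.05 0 0 0 0;0 0 0.05 0 0 0 0;0 0 0 0 0 0 0;0 0 0 0 0 0 0;0 0 0 0 0 0 0;0 0 0 0 0 0 0;0 0 0 0 0 0 0'; python3 goto.py .6305 -.1503 .234 63.2
```

```text
clock: 28.05
position: [0.6311, -0.1501, 0.2354]
ee_rot: [0.853, 0.522, 0.001, 0.004]
ft_force: [-1.4, 0.0, 3.9]
grip_width: -0.002
shift [-0.01 -0.01  0.03] turn [ 0.06  0.03 -0.03] pos [ 0.6311 -0.1501  0.2354] F [-1.4  0.   3.9] clk 28.05 grip -0.2
```

```bash
python3 -m crank '0 0 0.1 0 0 0 0;0 0 0.1 0 0 0 0;0 0 0.1 0 0 0 0;0 0 0.12 0 0 0 0;0 0 0.12 0 0 0 0;0 0 0.12 0 0 0 0;0 0 0.12 0 0 0 0;0 0 0.12 0 0 0 0;0 0 0.12 0 0 0 0;0 0 0.12 0 0 0 0'; python3 goto.py .6305 -.1503 .234 63.2;python3 look.py w15
```

```text
clock: 29.05
position: [0.6308, -0.1489, 0.2341]
ee_rot: [0.854, 0.521, 0.001, 0.015]
ft_force: [-22.0, 2.3, 41.1]
grip_width: -0.001
shift [-0.03  0.01  0.  ] turn [ 0.19  0.11 -0.05] pos [ 0.6308 -0.1489  0.2341] F [-22.    2.3  41.1] clk 29.05 grip -0.1
29.05 [ 0.6308 -0.1489  0.2341] [8.535e-01 5.208e-01 8.000e-04 1.540e-02]
```

```bash
python3 -m crank '0 0 -0.2 0 0 0 0;0 0 -0.4 0 0 0 0;0 0 -0.5 0.1 0.1 0 0;0 0 -0.6 0 0 0 0;0 0 -0.8 0 0 0 0;0 0 -0.8 0 0 0 0;0 0 -0.8 0 0 0 0;0 0 -0.4 0 0 0 0;0 0 0 0 0 0 0;0 0 0 0 0 0 0'; python3 goto.py .6366 -.1037 .3682 63.2;python3 look.py w16;python3 - <<'E'
from h import *
p,d=camera("scene");cv2.imwrite("pics/s16.png",cv2.resize(p[100:310,170:430,::-1],None,fx=3,fy=2.85,interpolation=2))
p,d=camera("top");cv2.imwrite("pics/t16.png",cv2.resize(p[130:260,220:440,::-1],None,fx=3.6,fy=3.6,interpolation=2))
E
```

```text
clock: 30.1
position: [0.6282, -0.1467, 0.4207]
ee_rot: [0.853, 0.522, 0.003, 0.004]
ft_force: [0.6, 0.2, -0.2]
grip_width: 0.001
shift [ 1.05 -0.32  1.31] turn [ 0.07 -0.01 -0.04] pos [ 0.6282 -0.1467  0.4207] F [ 0.6  0.2 -0.2] clk 30.1 grip 0.1
30.1 [ 0.6282 -0.1467  0.4207] [0.8532 0.5215 0.0033 0.0038]
```

View pics/s16.png

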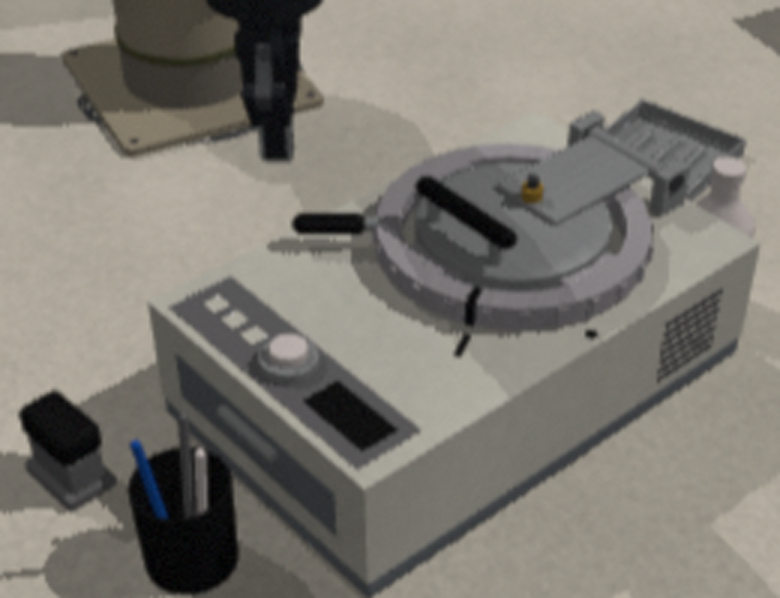

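View pics/w16.png

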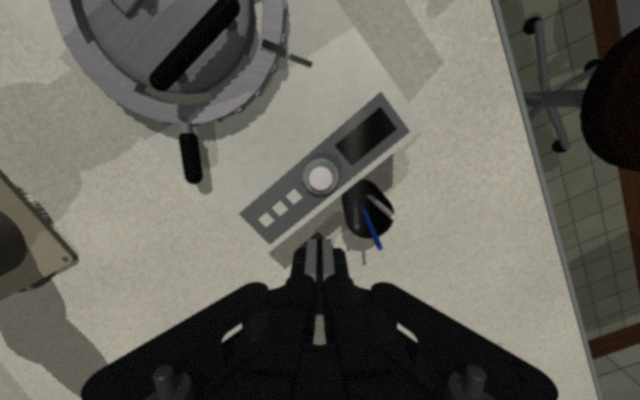

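View pics/t16.png

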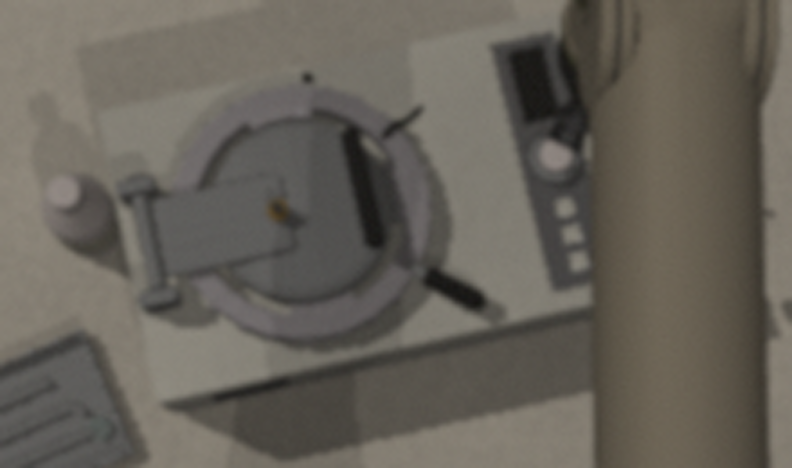

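The pointer is in line with the mark, the lid is down, the button is back up, and the tray, bottle, stamp and pen pot are where they were. The arm is clear, so I'm handing in.

```bash
python3 -c "
from workcell import *
print(hand_in())"
```

```text
the job is handed in; nothing more can be done
None
```

I did the job in the order asked and handed it in at about 30 s of the 56 s allowed, with the arm clear of everything.

- **Lid:** I pushed it down by its handle bar. The depth picture afterwards showed the lid's top level at about 182 mm, against 181 mm when closed. My last rows pushed harder than they needed to. The wrist force read 98 N on the vertical and about 113 N in total, close to the 120 N limit.
- **Collar:** I gripped the handle and turned it clockwise only once the lid was down. The turn ended about 1.2° past the mark, so I re-gripped the handle and brought it back. From nearly overhead, the pointer and mark then lined up to within about 0.3°. That figure is read from the picture, and my other views of the mark differed by up to 0.9°.
- **Start button:** Two gentle presses stopped short of the bottom. The last one reached a hard stop about 6 mm below the top at 41 N vertical, about 47 N in total. The fingertips did the pressing, and I let go straight after. The later pictures show the button back up.
- **Bystanders:** The final scene picture shows the tray, bottle, stamp and pen pot where they started. I compared them by eye and did not measure them. In the last top view the arm hid the stamp and pen pot.

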